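Put the red scraper away in the yellow slotted holder

TASK

Put the red-handled scraper away in the yellow holder: lower its blade edgewise into the slot so that most of its length is in it, handle outside on the base plate, and let go only when it is all the way down and upright. Leave the blue-handled scraper where it stands.

Things in the scene. Friction and masses are not known exactly. Their poses are not given: they have to be found in the camera images.
- red_scraper: To put away: red-handled scraper standing on its long edge (mm). Handle 130 long, 24 thick, 36 high; dark steel blade in line with it 100 long, 4 thick, 42 high; both share one flat underside. Origin: on the underside, mid thickness, at the centre of mass and best grip; z up, x towards the blade: handle x = -90 to 40, blade x = 40 to 140. About 0.26 kg.
- yellow_holder: Yellow slotted holder, fixed (mm). Base plate 8 mm thick, x = -75 to 160, 74 wide. Two walls along x, 60 to 150, leave a slot 20 wide at y = 0, flared to 38 at the mouth, 46 above the bench; end wall at x = 154, near end open. Origin: underside of the plate, below where the scraper's origin belongs (same x direction), scraper's underside on the plate; z up.
- blue_scraper: Bystander, not to be moved: the same, blue-handled scraper standing on its long edge (mm). Handle 130 long, 24 thick, 36 high; dark steel blade in line with it 100 long, 4 thick, 42 high; both share one flat underside. Origin: on the underside, mid thickness, at the centre of mass and best grip; z up, x towards the blade: handle x = -90 to 40, blade x = 40 to 140.
- green_holder: Bystander: holder of the same shape, sizes and axes as the yellow one but painted green; fixed to the bench, stays empty.
There are look-alikes about, which are no part of the job. There is more than one size of the red_scraper; the one meant has the size given above.

How it is judged:
On the way:
1. the blade has been lowered into the yellow holder's slot, within 15 mm of the base plate, while the fingers still hold the scraper (x of red_scraper in the frame of yellow_holder between -0.025 and 0.025 m and y of red_scraper in the frame of yellow_holder between -0.012 and 0.012 m and angle between the x axis of red_scraper and the x axis of yellow_holder, either way round below 0.26 rad and z of red_scraper in the frame of yellow_holder below 0.023 m and contact force between the fingers and red_scraper above 1 N), for 0.1 s.
At the end, for the whole second after the job is handed in: The red scraper rests in the yellow holder, released and still: its underside down on the base plate (within 6 mm), its origin within 25 mm along the slot and 12 mm across it of the holder's origin, blade in the slot and in line with it within 15 degrees, upright within 11 degrees (x of red_scraper in the frame of yellow_holder between -0.025 and 0.025 m and y of red_scraper in the frame of yellow_holder between -0.012 and 0.012 m and angle between the x axis of red_scraper and the x axis of yellow_holder, either way round below 0.26 rad and z of red_scraper in the frame of yellow_holder between 0.003 and 0.014 m and angle between red_scraper's own z axis and vertical below 0.2 rad and linear speed of red_scraper below 0.02 m/s); the robot touches nothing.
It fails at once if the blue scraper is shifted by more than 30 mm or knocked over (distance of blue_scraper from where it was at the start of the episode above 0.03 m or angle between blue_scraper's own z axis and vertical above 0.5 rad).
It also fails if it takes over 38 s, if anything falls off the work surface, if the arm or the gripper's body presses on something with over 40 N, if the wrist force passes 120 N, or if a joint passes its speed limit or range.

ROBOT

A 6-joint arm with a two-finger parallel gripper is mounted at the origin on the work surface. World frame = base frame: x ahead of the robot, y to its left, z up, the work surface at z = 0. Lengths are in m, angles in rad, forces in N, time in s.
With the tool pointing down it reaches from about 0.3 to 0.875 m from the base axis. Payload 6.4 kg.
Tool frame: the origin (TCP) lies between the finger pads; the fingertips stand 8 mm ahead of it and the grasp point (between the pads) lies 11 mm behind it; z points along the fingers, y is the direction in which the jaws open and shut (so a half turn about z gives the same grasp; the last joint's range is limited). The gripper opens to 85 mm and grips with 20 to 120 N. Pads are 22 mm wide; open, the fingers measure 114 mm over their backs; the gripper's body (76 mm by 85 mm) begins 54 mm behind the grasp point. The pads swing forward as they close: fully open they stand 13 mm farther back than shut.
Start: joints at [-1.483, 0.181, 1.607, -0, 1.354, -0.206], TCP at [0.167, -0.55, 0.239] pointing down, gripper open.
Joint ranges: [-2.99, 2.99], [-0.89, 2.07], [0.3, 2.58], [-1.14, 4.28], [0, 2.63], [-3.12, 3.12]. Speed limits (rad/s): [2.57, 2.57, 3.01, 3.14, 3.14, 3.14].

INTERFACE

Orientations are given as a unit quaternion [w, x, y, z].
In Python, from bench import monitor, viewer, workorder, spotter gives the robot as it stands. The module is installed in compiled form; this text tells all that it offers.
- The arm moves only by the tool move_arm, never from a script. Its argument "motion" is a list of rows, each a list of 3 entries, a list of its own where there are three numbers: the shift along the tool's x, y, z in units of 60 mm (1.0 is 60 mm), then the turn, a rotation vector about the tool's x, y, z in units of 8 degrees (1.0 is 8 degrees), then the opening in per cent of the stroke, from 0 (shut) to 100 (fully open). In form: [[[dx, dy, dz], [rx, ry, rz], grip], ...]. A call has 1 to 10 rows; each row is the pose to reach, as a shift and turn from the pose commanded when the call began, along the tool's axes at that moment; what a row does not reach only later rows make up. A row lasts 1/8 s, in which the tool goes at most 62.5 mm and 10.7 degrees, less where a joint would pass 70% of its speed; a pose out of reach is approached as far as the arm can. A call with a gripper value outside its range is refused whole. The fingers move at their own pace and stop on an object; the grip force is fixed at half the most. Time passes only in rows, so rows that repeat a pose let the fingers close. It gives the time, the measured TCP pose, the force and the opening at its end, in the units of the state.
- monitor.get_obs(): the state, without advancing time (a new reading comes with each control period).
- viewer.camera(name): name is "scene" or "top" or "wrist"; returns the picture (384x512x3 uint8, blue, green, red); there is no depth.
- viewer.calibration(name): a dict with "fovy" (degrees; the focal length in pixels is half the picture's height over the tangent of half this angle, whatever the lens; pixels are square), "cx", "cy" (the principal point, pixels), "extrinsics" (4x4, takes a point from camera to world coordinates). Camera axes: x right, y down, z forward; pixel columns grow to the right and rows downward; lengths in m; the calibration is good to about 2 mm. A picture is of the moment at which its call begins: read the wrist's pose just before it. calibration takes no time and is no camera call; for the wrist camera it gives the pose at the moment of the call.
- workorder.hand_in(): hands the job in, once; it reports no verdict.
Trained networks look in the newest picture that a camera, given by its name, has taken for a name from the list of things; names that differ only in an ending like _2 or _b are one class to them, and where a whole thing is asked for, a point or a joint stands for the part that bears it (a point fixed in the world has none). Each returns a list of dicts, best first, with "score" (0 to 1); they miss things now and then, are a little off and sometimes report something else, mostly with a low value. They report only what shows in the picture. A call takes as long as a camera call. They do not tell look-alikes from the thing itself.
- spotter.search_frame(camera, name): "centre" ([column, row] as shares, 0 to 1, of the picture: columns of its width, rows of its height, amid what is visible of it).
- spotter.outline_of(camera, name): "region" (384x512 bool, what is visible of it) and "centre" ([column, row] as shares, 0 to 1, of the picture: columns of its width, rows of its height, amid what is visible of it).
The state is a dict: "time_s": time; "q": joint angles; "dq": joint speeds; "joint_efforts": joint torques, N m; "eef_pos": TCP position; "eef_rot": TCP orientation; "wrist_force": force on the tool from outside, world axes, zero at the start; "torque": the same for the moment, N m; "opening": opening from 0.0 (shut) to 1.0 (fully open).
Only numpy, scipy, OpenCV 4.12 (cv2) and the standard library are available. Lean on these libraries where they do the work, as an engineer would, in place of code of your own. Each camera call takes 0.05 s, during which the arm holds its last target. There are 200 camera calls.

## Working session

There is one attempt and no reset: what is moved stays moved. The work goes in short steps, Python scripts to look and compute and a tool call to move; the robot and the scene stay as the last step left them, time stands still between calls to the robot, and variables do not carry over. Pictures are saved under pics/ and viewed, about 8 in all and at most 12, crops included, and the job is handed in when it is done.

Besides the shell and the picture viewer there is one more tool, called after "Request:" as name(argument=value, ...), one argument or row to a line, values as JSON. move_arm: Moves the arm, as the interface text tells. Its arguments: {"type":"object","properties":{"motion":{"type":"array","items":{"type":"array"}}},"required":["motion"]}

```bash
mkdir -p pics; cat > h.py <<'E'
import numpy as np, cv2
from bench import monitor, viewer, workorder, spotter
def cal(n):
    c=viewer.calibration(n); f=192/np.tan(np.radians(c["fovy"])/2)
    return f,c["cx"],c["cy"],np.array(c["extrinsics"])
def toworld(n,px,z,C=None):
    f,cx,cy,E=C or cal(n); px=np.atleast_2d(px).astype(float)
    d=np.c_[(px[:,0]-cx)/f,(px[:,1]-cy)/f,np.ones(len(px))]@E[:3,:3].T
    o=E[:3,3]; return o+d*((z-o[2])/d[:,2])[:,None]
def topix(n,P,C=None):
    f,cx,cy,E=C or cal(n); p=(np.atleast_2d(P)-E[:3,3])@E[:3,:3]
    return np.c_[f*p[:,0]/p[:,2]+cx,f*p[:,1]/p[:,2]+cy]
E
python3 - <<'E'
from h import *
print(monitor.get_obs())
for n in ("top","scene"):
    im=viewer.camera(n); cv2.imwrite(f"pics/{n}0.png",cv2.resize(im,(768,576),interpolation=cv2.INTER_CUBIC))
    print(n,cal(n))
    for t in ("red_scraper","yellow_holder","blue_scraper","green_holder"):
        for r in spotter.outline_of(n,t):
            m=r["region"].astype(np.uint8); c=np.array(r["centre"])*[512,384]
            rc=cv2.minAreaRect(cv2.findNonZero(m))
            print(t,round(r["score"],2),c.round(1),toworld(n,c,0.03).round(3)[0],m.sum(),np.round(rc[0],1),np.round(rc[1],1),round(rc[2],1))
E
```

```text
{'time_s': 0.0, 'q': array([-1.48326805e+00,  1.81585047e-01,  1.60797841e+00, -1.46054519e-05,
        1.35377761e+00, -2.06317770e-01]), 'dq': array([-0.00064064,  0.00070146,  0.00220159,  0.00050568, -0.00051557,
        0.00121502]), 'joint_efforts': array([ 2.50314188e-03, -4.44875157e+01, -3.51331544e+01, -2.17566567e-04,
        8.97282560e-03,  6.76259177e-06]), 'eef_pos': array([ 0.16649651, -0.54982221,  0.23837369]), 'eef_rot': array([-8.73089644e-04,  9.89225605e-01,  1.46396511e-01,  4.47753541e-05]), 'wrist_force': array([-0.19964607, -0.15097846,  0.18682541]), 'torque': array([0.0160991 , 0.00418932, 0.00584805]), 'opening': 1.0004743369595945}
top (np.float64(380.7594972655301), 255.4884866873764, 192.08657627799863, array([[-0.02498844, -0.99562907,  0.08999077,  0.34094429],
       [-0.99968282,  0.02460451, -0.00537334, -0.00754983],
       [ 0.00313568, -0.0900965 , -0.9959281 ,  1.05055285],
       [ 0.        ,  0.        ,  0.        ,  1.        ]]))
red_scraper 0.6 [283.  177.8] [ 0.47  -0.088  0.03 ] 569 [282.5 164.6] [83. 10.] 77.7
red_scraper 0.55 [323.4
[... 396 characters left out ...]
30195031, array([[ 0.12867898,  0.837854  , -0.53051145,  0.89306411],
       [ 0.99168347, -0.10999513,  0.06682034, -0.05005873],
       [-0.00236799, -0.53469781, -0.84504003,  0.83732523],
       [ 0.        ,  0.        ,  0.        ,  1.        ]]))
red_scraper 0.87 [226.3 226.2] [ 0.477 -0.09   0.03 ] 538 [224.5 227.3] [58.  11.7] 74.9
red_scraper 0.74 [183.7 180. ] [ 0.323 -0.194  0.03 ] 302 [185.8 175.1] [48.5  8.8] 82.9
yellow_holder 0.84 [404.4 237. ] [0.563 0.339 0.03 ] 2631 [401.1 235.4] [97.6 30.9] 54.3
blue_scraper 0.94 [134.5 237.2] [ 0.478 -0.316  0.03 ] 718 [136.2 250.3] [85.6 12.9] 76.0
green_holder 0.68 [310.1 243.4] [0.55  0.107 0.03 ] 2605 [311.  242.8] [88.  32.1] 88.3
```

View pics/top0.png

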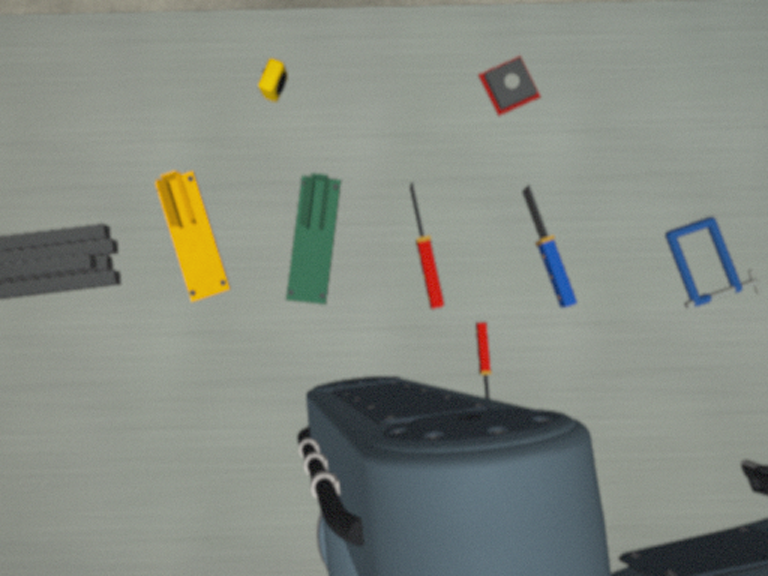

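View pics/scene0.png

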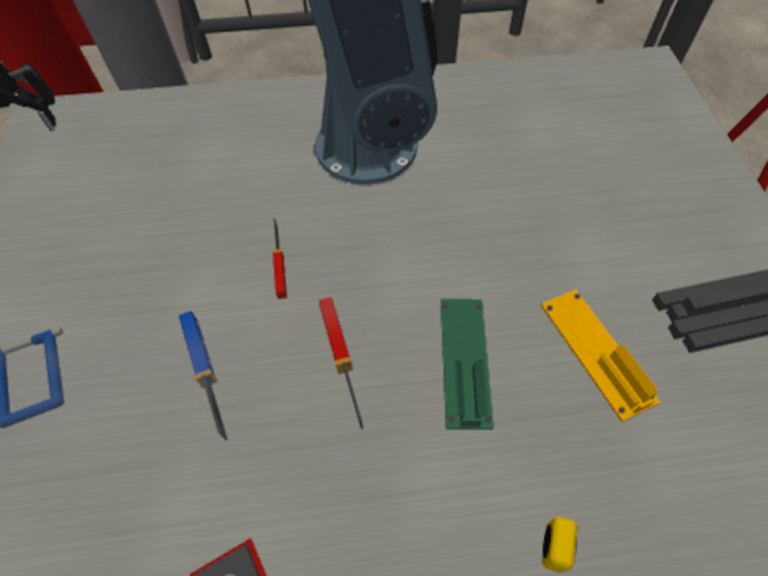

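The large red scraper is at top pixel (283,164), native scale; the short red one at (322,239) is the look-alike. The yellow holder is at about (128,156) with its slot end away from the robot. Next I fit poses with the known shapes.

```bash
cat > fit.py <<'E'
from h import *
from scipy.optimize import minimize
def box(x0,x1,y0,y1,z0,z1): return np.array([[x,y,z] for x in(x0,x1) for y in(y0,y1) for z in(z0,z1)])/1000
SCR=[box(-90,40,-12,12,0,36),box(40,140,-2,2,0,42)]
HOL=[box(-75,160,-37,37,0,8),box(60,150,10,23,8,30),box(60,150,-23,-10,8,30),box(60,150,19,23,8,46),box(60,150,-23,-19,8,46),box(150,158,-23,23,8,46)]
def render(n,parts,p,C,z=0):
    c,s=np.cos(p[2]),np.sin(p[2]); R=np.array([[c,-s,0],[s,c,0],[0,0,1]])
    m=np.zeros((384*4,512*4),np.uint8)
    for b in parts:
        h=cv2.convexHull(topix(n,b@R.T+[p[0],p[1],z],C).astype(np.float32))
        cv2.fillConvexPoly(m,np.round((h+.5)*4*16).astype(np.int32),255,shift=4)
    return cv2.resize(m,(512,384),interpolation=cv2.INTER_AREA)/255.
def fit(views,parts,p0,z=0):
    # views: list (name, mask float, C)
    f=lambda q:sum(np.abs(render(n,parts,[q[0]/100,q[1]/100,q[2]/10],C,z)-m).sum()/m.sum() for n,m,C in views)
    q0=np.array(p0)*[100,100,10]
    r=minimize(f,q0,method="Nelder-Mead",options=dict(initial_simplex=q0+np.vstack([np.zeros(3),np.eye(3)*[1.5,1.5,.8]]),xatol=.005,fatol=1e-4))
    return r.x/[100,100,10],r.fun/len(views)
E
python3 - <<'E'
from fit import *
ims={n:viewer.camera(n) for n in("top","scene")}
for t,parts,p0,k in(("red_scraper",SCR,(.47,-.09,.15),.08),("yellow_holder",HOL,(.53,.33,.3),.12),("blue_scraper",SCR,(.48,-.316,.3),.1),("green_holder",HOL,(.53,.11,0),.1)):
    V=[]
    for n in ims:
        rs=[r for r in spotter.outline_of(n,t) if np.linalg.norm(toworld(n,np.array(r["centre"])*[512,384],.03)[0,:2]-p0[:2])<k]
        if rs: V.append((n,rs[0]["region"].astype(float),cal(n)))
    for v in ([V]+[[x] for x in V]): print(t,[x[0] for x in v],*np.round(fit(v,parts,p0),4) if 0 else [np.round(a,4) for a in fit(v,parts,p0)])
E
```

```text
red_scraper ['top', 'scene'] [ 0.4864 -0.093   0.1794] 0.1501
red_scraper ['top'] [ 0.4864 -0.0925  0.1804] 0.1501
red_scraper ['scene'] [ 0.4856 -0.0938  0.1823] 0.137
yellow_holder ['top', 'scene'] [0.5019 0.3264 0.2975] 0.0418
yellow_holder ['top'] [0.5025 0.3271 0.2974] 0.0474
yellow_holder ['scene'] [0.5017 0.326  0.2972] 0.0316
blue_scraper ['top', 'scene'] [ 0.4826 -0.3205  0.3147] 0.1315
blue_scraper ['top'] [ 0.4815 -0.32    0.3074] 0.1279
blue_scraper ['scene'] [ 0.485  -0.3201  0.3148] 0.1127
green_holder ['top', 'scene'] [ 0.4871  0.1206 -0.1414] 0.0375
green_holder ['top'] [ 0.4868  0.1209 -0.1386] 0.0423
green_holder ['scene'] [ 0.4883  0.1202 -0.1434] 0.0279
```

```bash
cat >> h.py <<'E'
from scipy.spatial.transform import Rotation as Ro
def plan(pos,yaw):
    o=monitor.get_obs(); w,x,y,z=o["eef_rot"]; R=Ro.from_quat([x,y,z,w])
    T=Ro.from_euler("z",yaw)*Ro.from_euler("x",np.pi)
    print("t",round(o["time_s"],2),"pos",o["eef_pos"].round(4),"shift",(R.inv().apply(np.array(pos)-o["eef_pos"])/.06).round(3),
     "turn",(np.degrees((R.inv()*T).as_rotvec())/8).round(3),"q",o["q"].round(2),"open",round(o["opening"],3),"F",o["wrist_force"].round(1))
E
python3 -c "
from h import *
plan((.4864,-.093,.2),.180)"
```

```text
t 1.0 pos [ 0.1665 -0.5504  0.2393] shift [ 7.31  -5.752  0.655] turn [ 0.    -0.     0.815] q [-1.48  0.18  1.61  0.    1.35 -0.21] open 0.997 F [ 0.3  0.3 -0.3]
```

Request:
move_arm(
  motion=[
    [[0.7,-0.58,0.06],[0,0,0.1],100],
    [[1.5,-1.15,0.13],[0,0,0.2],100],
    [[2.2,-1.75,0.2],[0,0,0.3],100],
    [[3.0,-2.3,0.3],[0,0,0.4],100],
    [[3.7,-2.9,0.35],[0,0,0.5],100],
    [[4.5,-3.5,0.4],[0,0,0.6],100],
    [[5.2,-4.1,0.5],[0,0,0.7],100],
    [[6.0,-4.7,0.6],[0,0,0.8],100],
    [[6.7,-5.3,0.65],[0,0,0.81],100],
    [[7.31,-5.75,0.65],[0,0,0.81],100],
  ],
)

```text
time_s: 2.25
eef_pos: [0.4872, -0.091, 0.2002]
eef_rot: [-0.0, 0.996, 0.091, 0.0]
wrist_force: [0.6, -0.4, 0.4]
opening: 0.994
```

Request:
move_arm(
  motion=[
    [[0,0,0],[0,0,0],100],
    [[0,0,0],[0,0,0],100],
  ],
)

```text
time_s: 2.5
eef_pos: [0.4862, -0.0932, 0.2002]
eef_rot: [0.0, 0.996, 0.091, -0.0]
wrist_force: [-0.3, 0.3, 1.0]
opening: 1.002
```

```bash
python3 - <<'E'
from fit import *
C=cal("wrist"); im=viewer.camera("wrist")
V=[]
for r in spotter.outline_of("wrist","red_scraper"):
    print(r["score"],np.array(r["centre"])*[512,384],r["region"].sum()); V.append(r)
m=V[0]["region"].astype(float)
p,e=fit([("wrist",m,C)],SCR,(.4864,-.093,.18)); print(p,e)
im2=im.copy()
for q,c in ((p,(0,255,0)),((.4864,-.093,.18),(255,0,0))):
    cs,_=cv2.findContours((render("wrist",SCR,q,C)>.5).astype(np.uint8),0,2); cv2.drawContours(im2,cs,-1,c,1)
cv2.imwrite("pics/w1.png",im2)
plan((*p[:2],.015),p[2])
E
```

```text
0.64 [312.0128 306.7008] 1007
0.61 [258.816 184.512] 3393
[-0.02066447 -0.23175171  0.20202103] 1.0
t 2.6 pos [ 0.486  -0.094   0.2003] shift [-8.718  0.751  3.09 ] turn [ 0.001  0.002 -0.162] q [-0.43  0.04  1.84 -0.    1.26  0.96] open 1.001 F [0.  0.2 0.2]
```

View pics/w1.png

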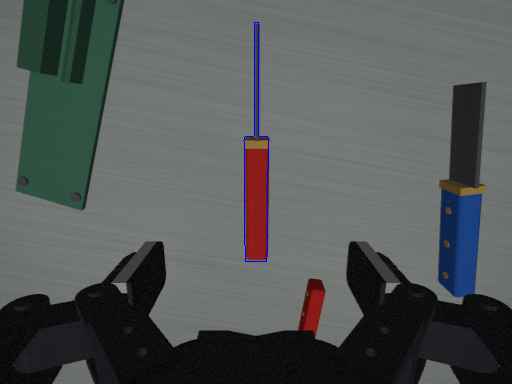

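The short red look-alike is at about (312,307) in the wrist view. The large scraper is at (257,190) and matches my model outline to within a pixel, so I descend straight down.

Request:
move_arm(
  motion=[
    [[0,0,0.6],[0,0,0],100],
    [[0,0,1.3],[0,0,0],100],
    [[0,0,2.0],[0,0,0],100],
    [[0,0,2.5],[0,0,0],100],
    [[0,0,2.9],[0,0,0],100],
    [[0,0,3.08],[0,0,0],100],
    [[0,0,3.08],[0,0,0],100],
    [[0,0,3.08],[0,0,0],60],
    [[0,0,3.08],[0,0,0],20],
    [[0,0,3.08],[0,0,0],0],
  ],
)

```text
time_s: 3.85
eef_pos: [0.4869, -0.0933, 0.0162]
eef_rot: [0.0, 0.996, 0.09, 0.001]
wrist_force: [-0.5, -0.2, 0.1]
opening: 0.376
```

Request:
move_arm(
  motion=[
    [[0,0,0],[0,0,0],0],
    [[0,0,0],[0,0,0],0],
    [[0,0,0],[0,0,0],0],
    [[0,0,0],[0,0,0],0],
  ],
)

```text
time_s: 4.35
eef_pos: [0.487, -0.0933, 0.0162]
eef_rot: [0.0, 0.996, 0.09, 0.001]
wrist_force: [-1.5, -0.8, 5.9]
opening: 0.267
```

Request:
move_arm(
  motion=[
    [[0,0,-0.3],[0,0,0],0],
    [[0,0,-1.0],[0,0,0],0],
    [[0,0,-1.8],[0,0,0],0],
    [[0,0,-2.4],[0,0,0],0],
    [[0,0,-2.5],[0,0,0],0],
    [[0,0,-2.5],[0,0,0],0],
  ],
)

```text
time_s: 5.1
eef_pos: [0.4858, -0.0928, 0.1645]
eef_rot: [-0.0, 0.996, 0.09, -0.001]
wrist_force: [-0.1, 0.4, -4.1]
opening: 0.266
```

```bash
python3 -c "
from h import *
plan((.5019,.3264,.166),.2975)
cv2.imwrite('pics/w2.png',viewer.camera('wrist'))"
```

```text
t 5.1 pos [ 0.4858 -0.0928  0.1645] shift [ 1.52  -6.825 -0.022] turn [-0.005  0.007 -0.836] q [-0.43  0.09  1.88  0.    1.18  0.96] open 0.266 F [-0.1  0.4 -4.1]
```

View pics/w2.png

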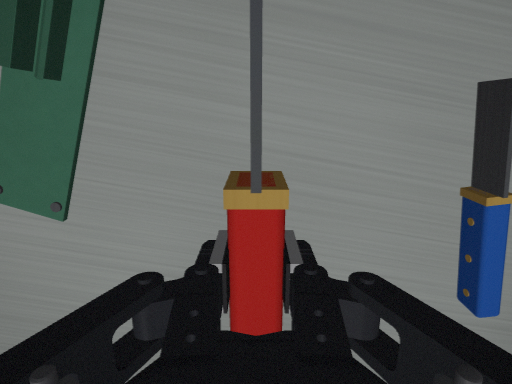

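The scraper is held straight between the pads (handle about (257,270), blade along column 256). Moving over the yellow holder.

Request:
move_arm(
  motion=[
    [[0.1,-0.4,0],[0,0,-0.1],0],
    [[0.3,-1.3,0],[0,0,-0.2],0],
    [[0.5,-2.2,0],[0,0,-0.3],0],
    [[0.7,-3.2,0],[0,0,-0.4],0],
    [[0.9,-4.1,0],[0,0,-0.5],0],
    [[1.1,-5.0,0],[0,0,-0.6],0],
    [[1.3,-5.9,0],[0,0,-0.75],0],
    [[1.45,-6.5,0],[0,0,-0.83],0],
    [[1.52,-6.82,0],[0,0,-0.83],0],
    [[1.52,-6.82,0],[0,0,-0.83],0],
  ],
)

```text
time_s: 6.4
eef_pos: [0.5016, 0.3261, 0.1636]
eef_rot: [0.0, 0.989, 0.148, -0.001]
wrist_force: [-0.0, -0.8, -2.7]
opening: 0.269
```

Request:
move_arm(
  motion=[
    [[0,0,0],[0,0,0],0],
    [[0,0,0],[0,0,0],0],
  ],
)

```text
time_s: 6.65
eef_pos: [0.5028, 0.3245, 0.1653]
eef_rot: [0.0, 0.989, 0.147, -0.0]
wrist_force: [-0.5, 0.4, -3.0]
opening: 0.268
```

```bash
python3 - <<'E'
from fit import *
plan((.5019,.3264,.024),.2975)
C=cal("wrist"); im=viewer.camera("wrist"); o=monitor.get_obs()
rs=spotter.outline_of("wrist","yellow_holder")
for r in rs: print(r["score"],r["region"].sum(),np.array(r["centre"])*[512,384])
p=(.5019,.3264,.2975); z=o["eef_pos"][2]-.015
s=(*o["eef_pos"][:2],.2975)
im2=cv2.resize(im,(768,576),interpolation=cv2.INTER_CUBIC)
for parts,q,zz,c in((HOL[:1],p,0,(255,0,0)),(HOL[1:2],p,0,(0,255,0)),(HOL[2:3],p,0,(0,255,0)),(SCR,s,z,(255,0,255))):
    cs,_=cv2.findContours((cv2.resize(render("wrist",parts,q,C,zz),(768,576))>.5).astype(np.uint8),0,2); cv2.drawContours(im2,cs,-1,c,1)
cv2.imwrite("pics/w3.png",im2)
t=viewer.camera("top"); cv2.imwrite("pics/t3.png",cv2.resize(t[80:240,60:220],(640,640),interpolation=cv2.INTER_CUBIC))
E
```

```text
t 6.65 pos [0.5028 0.3245 0.1653] shift [-0.003 -0.035  2.354] turn [ 0.002  0.004 -0.019] q [ 0.38  0.31  1.61 -0.    1.23  1.65] open 0.268 F [-0.5  0.4 -3. ]
0.94 12280 [248.0128  85.4016]
```

View pics/w3.png

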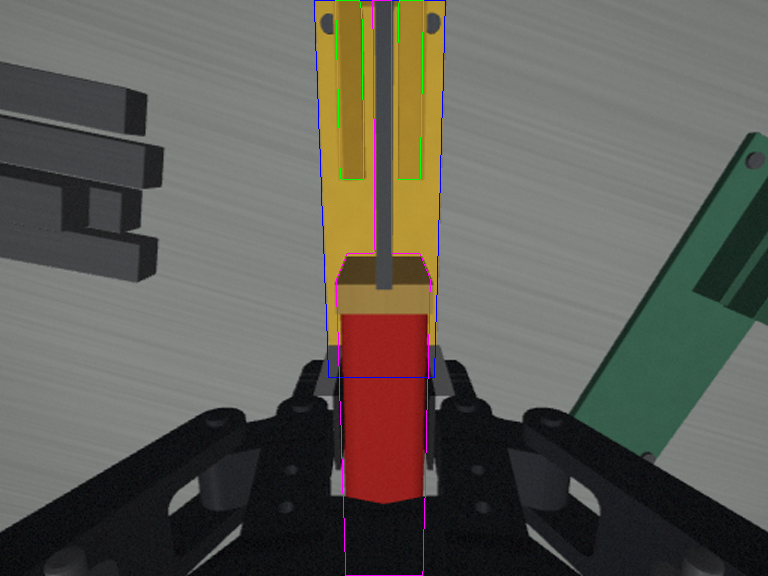

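Blade and slot line up, with about 2 mm still to shift sideways (tool y -0.035). I lower it part way into the slot and then check.

Request:
move_arm(
  motion=[
    [[0,-0.035,0.3],[0,0,-0.02],0],
    [[0,-0.035,0.8],[0,0,-0.02],0],
    [[0,-0.035,1.2],[0,0,-0.02],0],
    [[0,-0.035,1.5],[0,0,-0.02],0],
    [[0,-0.035,1.7],[0,0,-0.02],0],
    [[0,-0.035,1.9],[0,0,-0.02],0],
    [[0,-0.035,2.05],[0,0,-0.02],0],
    [[0,-0.035,2.15],[0,0,-0.02],0],
    [[0,-0.035,2.2],[0,0,-0.02],0],
    [[0,-0.035,2.2],[0,0,-0.02],0],
  ],
)

```text
time_s: 8.05
eef_pos: [0.5021, 0.3278, 0.0336]
eef_rot: [-0.0, 0.989, 0.149, 0.0]
wrist_force: [-0.8, -0.0, -2.0]
opening: 0.267
```

```bash
python3 - <<'E'
from fit import *
plan((.5019,.3264,.0242),.2975)
im=viewer.camera("wrist"); cv2.imwrite("pics/w4.png",im)
E
```

```text
t 8.05 pos [0.5021 0.3278 0.0336] shift [-0.01   0.022  0.156] turn [-0.    -0.001  0.013] q [0.38 0.49 1.67 0.   0.99 1.65] open 0.267 F [-0.8 -0.  -2. ]
```

View pics/w4.png

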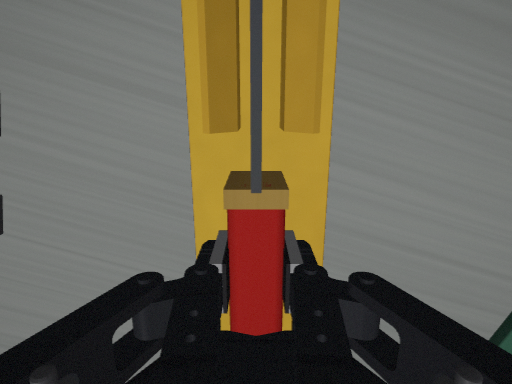

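The blade is in the slot (blade column 256, slot centre about 260). Moving the last 9 mm down with a 1 mm sideways correction.

Request:
move_arm(
  motion=[
    [[0,0.02,0.04],[0,0,0],0],
    [[0,0.02,0.08],[0,0,0],0],
    [[0,0.02,0.12],[0,0,0],0],
    [[0,0.02,0.15],[0,0,0],0],
    [[0,0.02,0.15],[0,0,0],0],
    [[0,0.02,0.15],[0,0,0],0],
  ],
)

```text
time_s: 8.85
eef_pos: [0.5023, 0.3266, 0.0245]
eef_rot: [0.0, 0.989, 0.149, -0.0]
wrist_force: [0.7, -0.2, -2.5]
opening: 0.27
```

Request:
move_arm(
  motion=[
    [[0,0,0.01],[0,0,0],0],
    [[0,0,0.02],[0,0,0],0],
    [[0,0,0.02],[0,0,0],0],
  ],
)

```text
time_s: 9.22
eef_pos: [0.5024, 0.3267, 0.0243]
eef_rot: [0.0, 0.989, 0.149, 0.0]
wrist_force: [-3.4, -2.1, 6.7]
opening: 0.269
```

The force has turned to +6.7 N at TCP z 0.0243, where I expected contact, so it is seated. Releasing.

Request:
move_arm(
  motion=[
    [[0,0,-0.01],[0,0,0],30],
    [[0,0,-0.01],[0,0,0],36],
    [[0,0,-0.01],[0,0,0],45],
    [[0,0,-0.01],[0,0,0],60],
    [[0,0,-0.01],[0,0,0],80],
    [[0,0,-0.01],[0,0,0],80],
    [[0,0,-0.01],[0,0,0],80],
  ],
)

```text
time_s: 10.1
eef_pos: [0.5024, 0.3267, 0.0239]
eef_rot: [-0.0, 0.989, 0.149, 0.0]
wrist_force: [-0.8, 0.2, -0.6]
opening: 0.803
```

Request:
move_arm(
  motion=[
    [[0,0,-0.3],[0,0,0],80],
    [[0,0,-0.8],[0,0,0],80],
    [[0,0,-1.6],[0,0,0],80],
    [[0,0,-2.4],[0,0,0],80],
    [[0,0,-2.8],[0,0,0],80],
    [[0,0,-2.8],[0,0,0],80],
    [[0,0,-2.8],[0,0,0],80],
  ],
)

```text
time_s: 10.98
eef_pos: [0.5017, 0.3264, 0.1913]
eef_rot: [0.0, 0.989, 0.149, -0.001]
wrist_force: [-0.5, 0.2, -0.9]
opening: 0.801
```

```bash
python3 - <<'E'
from fit import *
o=monitor.get_obs(); print(o["time_s"],o["eef_pos"],o["opening"],o["wrist_force"])
ims={}
for n in ("wrist","scene"):
    C=cal(n); im=viewer.camera(n); ims[n]=im
    for r in spotter.outline_of(n,"red_scraper"):
        c=np.array(r["centre"])*[512,384]; w=toworld(n,c,.03)[0]; print(n,r["score"],c.round(),w.round(3))
        if np.linalg.norm(w[:2]-[.5,.33])<.12: p,e=fit([(n,r["region"].astype(float),C)],SCR,(.502,.3265,.2975),.008); print("pose",p.round(4),e)
    for r in spotter.outline_of(n,"blue_scraper")[:1]:
        print("blue",fit([(n,r["region"].astype(float),C)],SCR,(.4826,-.3205,.3147)))
n="wrist"; C=cal(n); im=cv2.resize(ims[n],(768,576),interpolation=cv2.INTER_CUBIC)
cs,_=cv2.findContours((cv2.resize(render(n,SCR,(.5021,.3265,.2975),C,.008),(768,576))>.5).astype(np.uint8),0,2); cv2.drawContours(im,cs,-1,(255,0,255),1)
cv2.imwrite("pics/w5.png",im)
E
```

```text
10.975 [0.50174741 0.32639759 0.19131126] 0.8008044520452012 [-0.47078428  0.20822409 -0.90362289]
wrist 0.66 [257. 189.] [0.493 0.322 0.03 ]
pose [0.5014 0.3267 0.3008] 0.06716729244889445
scene 0.82 [394. 217.] [0.505 0.333 0.03 ]
pose [0.5007 0.3269 0.3109] 0.1554684880252731
scene 0.8 [184. 180.] [ 0.324 -0.193  0.03 ]
blue (array([ 0.48196838, -0.32032493,  0.30599052]), np.float64(0.09490491303171206))
```

View pics/w5.png

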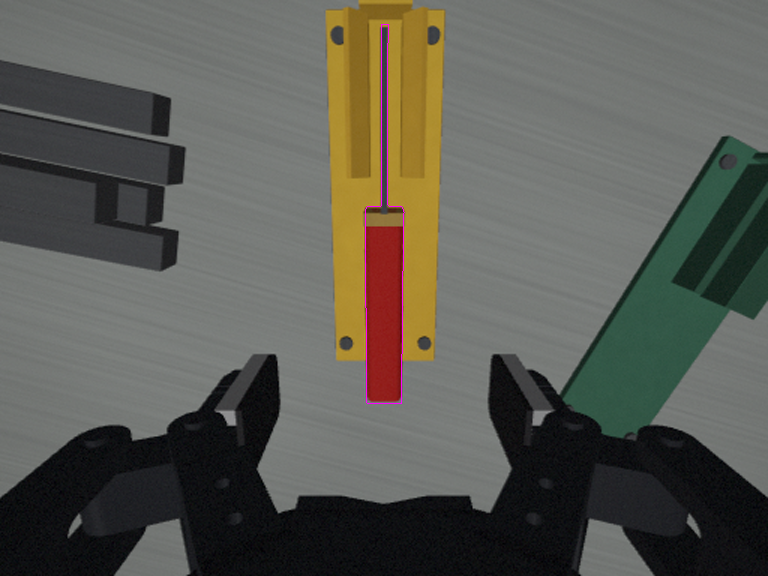

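The scraper sits upright in the slot, blade along column 384 midway between the walls. It matches the model outline, and the fingers are clear. Handing in.

```bash
python3 -c "
from h import *
print(workorder.hand_in())"
```

```text
the job is handed in; nothing more can be done
None
```

The full-size red scraper is in the yellow holder's slot, released and upright, and the job was handed in at about 11 s of the 38 s allowed. The hand-in gave no verdict, so the result rests on my own checks below.

- **Seating:** I lowered it while gripped until the wrist force turned upward, to +6.7 N. That was at TCP height 0.0243 m, against 0.0242 m expected for the underside resting on the plate.
- **Position:** The wrist camera after release puts the scraper at (0.501, 0.327), yaw 0.301. The holder is at (0.502, 0.326), yaw 0.298, so it is within about 1 mm and 0.2°.
- **Cross-check:** The scene camera agrees to within 2 mm and 1°. Its outline match was poorer (15% mismatch against 7%), probably because the holder walls hide part of the blade.
- **Blue scraper:** It measures within about 1 mm of where it started. I planned the moves to stay clear of it and the green holder.
- **Arm:** The fingers were open and about 17 cm above the seated position, touching nothing.

No check failed.

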